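# Bring the pegged jar round on the laundry carousel and hold it there

## Robot

A 6-joint arm with a two-finger parallel gripper is mounted at the origin on the work surface. World frame = base frame: x ahead of the robot, y to its left, z up, the work surface at z = 0. Lengths are in m, angles in rad, forces in N, time in s.
With the tool pointing down it reaches from about 0.275 to 0.875 m from the base axis. Payload 12.5 kg.
Tool frame: the origin (TCP) lies midway between the tips of the shut fingers; the grasp point (between the pads) lies 19 mm behind it; z points along the fingers, y is the line along which they close (so a half turn about z gives the same grasp; the last joint's range is limited). The gripper opens to 85 mm and grips with 20 to 120 N. Pads are 22 mm wide; open, the fingers measure 114 mm over their backs; the gripper's body (76 mm by 85 mm) begins 54 mm behind the grasp point. The pads swing forward as they close: fully open they stand 13 mm farther back than shut.
Start: joints at [-1.398, 0.351, 1.652, -0, 1.139, -0.085], TCP at [0.14, -0.532, 0.231] pointing down, gripper open.
Joint ranges: [-2.75, 2.75], [-0.79, 2.1], [0.01, 2.65], [-1.57, 4.71], [0.07, 3.14], [-2.87, 2.87]. Speed limits (rad/s): [2.22, 2.22, 2.79, 3.14, 3.14, 3.14].

## Interface

Orientations are given as a unit quaternion [x, y, z, w].
In Python, from cell import r, camrig, effector, sensors gives the robot as it stands (r), with the cameras (camrig), the gripper (effector) and the readings (sensors). Calls block until the motion is done:
- r.move_to(position, orientation): joint-space move of the TCP to a pose.
- r.move_linear(position, rot=None, vel=0.15): straight line of the TCP; rot=None keeps the orientation; vel is the mean speed in m/s.
- r.set_joints(angles): joint-space move.
- effector.set_gripper(opening, squeeze=None): opening from 0.0 (shut) to 1.0 (fully open); squeeze is the grip in N (None keeps the last); returns when the fingers have stopped.
- r.sleep(seconds).
- r.inverse_kinematics(position, orientation): joint angles nearest the present ones, or None.
- sensors.get_obs(): the state.
- camrig.get_image(name): name is "scene" or "top" or "wrist"; returns a dict with "pixels" (400x640x3 uint8, red, green, blue), "fx", "fy", "cx", "cy" (pixels), "camera_from_world" (4x4, takes a point from world to camera coordinates); the wrist camera has in their place "mount" (4x4, takes a point from camera to tool coordinates, whose origin is the TCP and whose axes are the flange's). Camera axes: x right, y down, z forward; pixel columns grow to the right and rows downward; lengths in m; the calibration is good to about 2 mm. A picture is of the moment at which its call begins: read the wrist's pose just before it. There is no depth.
A pose or a line that the arm cannot do raises r.PlanningError and nothing moves.
- r.hand_in(): hands the job in; it is judged then, once.
The state is a dict: "t": time; "q": joint angles; "qvel": joint speeds; "effort": joint torques, N m; "tool_pos": TCP position; "ee_rot": TCP orientation; "contact_force": force on the tool from outside, world axes, zero at the start; "torque": the same for the moment, N m; "opening": opening from 0.0 (shut) to 1.0 (fully open); "finger_force": force on a finger pad.
Only numpy, scipy, OpenCV 4.12 (cv2) and the standard library are available. Lean on these libraries where they do the work, as an engineer would, in place of code of your own. Each camera call takes 0.05 s, during which the arm holds its last target. There are 200 camera calls.

## Task

One jar on the laundry carousel has a wooden clothes peg clipped to its lid. Turn the carousel gently by its handle until that jar stands squarely behind the fixed steel pointer that sticks out from under the tray towards the far side of the counter, and finish holding the carousel still there, with the handle gripped between the two fingers (do not let go), so that someone there can open the jar. Leave the other things on the counter where they are.

Things in the scene. Friction and masses are not known exactly. Their poses are not given: they have to be found in the camera images.
- centre (a point): The turning axis of the carousel (vertical), at counter height. Its x axis points from the pointer's tip towards and past the axis: the pointer sticks out along this frame's -x (roughly straight away from the robot, towards the far side of the counter, up to 0.5 rad to either side). The base, a 170 mm disc 12 mm thick, is fixed to the counter and does not move.
- pointer_tip (a point): Tip of the fixed dark steel pointer, a flat tongue 26 mm wide with an arrow end, 8 mm high, lying on the counter and sticking out from under the tray; the tip lies 178 mm from the axis, the point is on its top.
- marked_jar (a point): Centre of the lid's top of the jar with the clothes peg, 85 mm from the axis and 112 mm above the counter. Five equal glass jars with flat steel lids (glass 62 mm in diameter, lid 66 mm) are fixed to the grey tray, evenly spaced 72 degrees apart; the tray is a disc 250 mm in diameter, its top 26 mm above the counter. The frame turns with the tray, x from this jar towards the axis, z up.
- peg_tip (a point): Free end of the wooden clothes peg (90 mm long, 14 mm wide) that marks the jar: clipped to the outer rim of that lid, it sticks up and outwards at about 45 degrees. The end is 174 mm from the axis, 165 mm above the counter, and turns with the tray.
- handle_grip (a point): Centre of the carousel's handle, on the turning axis, 180 mm above the counter. The handle is an upright flat black bar on a steel post: 70 mm long, 16 mm thick, 36 mm high (162 to 198 mm above the counter), to be gripped across its thickness. Frame: x along the bar, y across it, z up; it turns with the tray. The marked jar always lies on the -x side, in line with the bar.
- handle_left: One of the two black plastic cheeks of the handle, the half on the +y side of the handle's frame, 70 x 8 x 36 mm, fixed to the tray. Origin under the handle's centre, 162 mm above the counter; axes as for the handle.
- handle_right: The other cheek, the half on the -y side; same size, origin and axes.
- carousel (a joint): Angle of the carousel in rad, growing counter-clockwise seen from above: 0 (or any whole number of turns, 6.283) when the marked jar is exactly behind the pointer. It turns freely either way (stops only after two full turns from 0), starts between 1.2 and 5.1, with a drag of about 0.06 N m plus 0.15 N m per rad/s, and stays where it is left.
- peg_a: Loose clothes peg, 74 x 16 x 10 mm, lying near the carousel (bystander).
- peg_b: Another loose clothes peg like it (bystander).
- measure_cup: Small white measuring cup, 60 mm across, 50 mm high, near the carousel (bystander).
- soap_bar: Bar of white soap, 80 x 52 x 26 mm, near the carousel (bystander).
- detergent: White detergent bottle, 84 mm across, 210 mm high, to the left (bystander).
- stain_jar: Amber jar with a black lid, 72 mm across, 100 mm high, to the right (bystander).
- brush: Brush with a wooden handle, 200 mm long, to the right (bystander).

How it is judged:
By the outcome, as a careful person would: the job done as asked, in the order asked, and still so for the second after the job is handed in, while the arm keeps its last pose, push and grip.
It also fails if it takes over 51 s, if anything falls off the work surface, if the arm or the gripper's body presses on something with over 40 N, if the wrist force passes 120 N, or if a joint passes its speed limit or range.

## Working session

There is one attempt and no reset: what is moved stays moved. The work goes in short steps, each a Python script; the robot and the scene stay as the last script left them, time stands still between calls to the robot, and variables do not carry over. Pictures are saved under pics/ and viewed, at most 10 in all, crops included, and the job is handed in when it is done.

```bash
mkdir -p pics
python3 - <<'E'
from cell import r, camrig, effector, sensors
import cv2, numpy as np
for n in("top","scene"):
    i=camrig.get_image(n); cv2.imwrite(f"pics/{n}0.png",i["pixels"][...,::-1]); np.savez(f"pics/{n}0.npz",**i)
    print(n,i["fx"],i["fy"],i["cx"],i["cy"],np.round(i["camera_from_world"],3).tolist())
print(sensors.get_obs()["t"],sensors.get_obs()["ee_rot"])
E
```

```text
top 401.9088670467832 401.9088670467832 317.110889396387 205.93323306125959 [[0.022, -1.0, 0.009, -0.035], [-0.983, -0.024, -0.18, 0.581], [0.18, -0.005, -0.984, 1.308], [0.0, 0.0, 0.0, 1.0]]
scene 393.90539031965096 393.90539031965096 314.95378463407377 193.624790950535 [[0.182, 0.983, 0.005, -0.083], [0.729, -0.131, -0.672, -0.311], [-0.66, 0.126, -0.741, 1.733], [0.0, 0.0, 0.0, 1.0]]
0.1 [ 9.91702728e-01  1.28551268e-01 -3.25956175e-05 -5.18699527e-04]
```

View pics/top0.png

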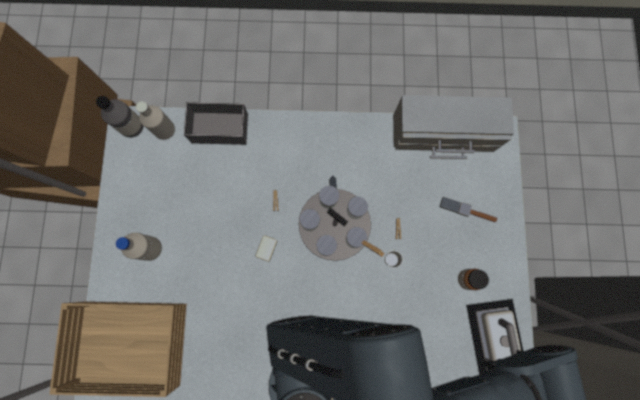

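View pics/scene0.png

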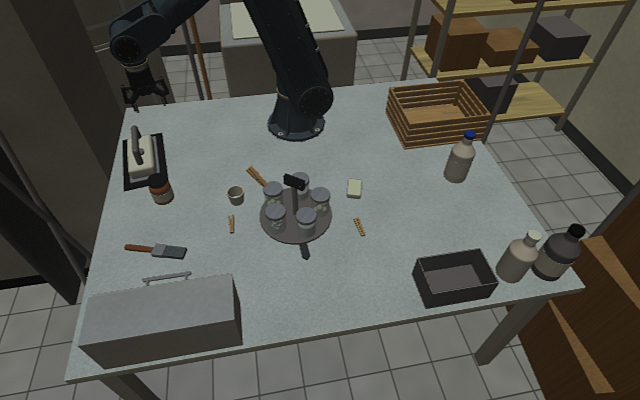

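Top: the tray is centred at about (335,224), the handle is at (337,216), the pointer tip at (333,178) and the jar peg runs to (383,253). Scene: the handle is at (294,182), the pointer tip at (305,257) and the peg end at (249,170).

```bash
cat > h.py <<'E'
import numpy as np, cv2
from scipy.spatial.transform import Rotation as R
def cam(i,obs=None):
    """returns K, camera->world 4x4"""
    K=np.array([[i["fx"],0,i["cx"]],[0,i["fy"],i["cy"]],[0,0,1]])
    if "camera_from_world" in i: return K,np.linalg.inv(i["camera_from_world"])
    T=np.eye(4); T[:3,:3]=R.from_quat(obs["ee_rot"]).as_matrix(); T[:3,3]=obs["tool_pos"]
    return K,T@i["mount"]
def ray(c,uv):
    K,W=c; d=W[:3,:3]@np.linalg.solve(K,[*uv,1]); return W[:3,3],d/np.linalg.norm(d)
def plane(c,uv,z):
    o,d=ray(c,uv); return o+d*(z-o[2])/d[2]
def tri(*cs):
    A=0;b=0;rs=[ray(c,uv) for c,uv in cs]
    for o,d in rs: P=np.eye(3)-np.outer(d,d); A=A+P; b=b+P@o
    p=np.linalg.solve(A,b); return p,[np.linalg.norm(np.cross(p-o,d)) for o,d in rs]
def proj(c,p):
    K,W=c; q=K@(np.linalg.inv(W)@[*p,1])[:3]; return q[:2]/q[2]
E
python3 - <<'E'
from h import *
t=cam(np.load("pics/top0.npz"));s=cam(np.load("pics/scene0.npz"))
for n,a,b in(("handle",(337,216),(294,182)),("tip",(333,178),(305,257)),("peg",(383,253),(249,170))):
    p,e=tri((t,a),(s,b)); print(n,p.round(3),np.round(e,4))
print(plane(t,(335,224),.026),plane(t,(333,178),.008))
from cell import r, camrig, effector, sensors
i=camrig.get_image("wrist"); print(i["fx"],i["cx"],i["cy"],np.round(i["mount"],3).tolist())
E
```

```text
handle [ 0.529 -0.082  0.181] [0.0004 0.0004]
tip [ 0.694 -0.076  0.002] [0.0001 0.0001]
peg [ 0.422 -0.222  0.156] [0.0042 0.0042]
[ 0.52536673 -0.08463695  0.026     ] [ 0.69215015 -0.07607842  0.008     ]
297.4153785986414 314.8143182945601 197.0210917376637 [[-0.001, -0.962, -0.274, 0.071], [1.0, -0.001, -0.001, -0.0], [0.0, -0.274, 0.962, -0.142], [0.0, 0.0, 0.0, 1.0]]
```

```bash
cat >> h.py <<'E'
def quat(yaw): # tool down, tool x at yaw
    c,s=np.cos(yaw),np.sin(yaw)
    return R.from_matrix(np.array([[c,s,0],[s,-c,0],[0,0,-1]])).as_quat()
E
python3 - <<'E'
from h import *; from cell import r, camrig, effector, sensors
for k,(p,y) in enumerate([((.49,-.083,.37),0.05),((.50,-.19,.37),0.5)]):
    r.move_to(p,quat(y)); r.sleep(.2); o=sensors.get_obs(); i=camrig.get_image("wrist")
    cv2.imwrite(f"pics/w{k}.png",i["pixels"][...,::-1]); K,W=cam(i,o); np.savez(f"pics/w{k}.npz",K=K,W=W,px=i["pixels"])
    print(o["t"],o["q"].round(3) if hasattr(o["q"],"round") else o["q"],o["tool_pos"])
E
```

```text
2.45 [-0.262  0.141  1.582 -0.     1.419  1.259] [ 0.4899356  -0.08346127  0.36984786]
3.3583 [-0.449  0.216  1.491  0.     1.435  0.622] [ 0.50007024 -0.18911467  0.37017562]
```

View pics/w0.png

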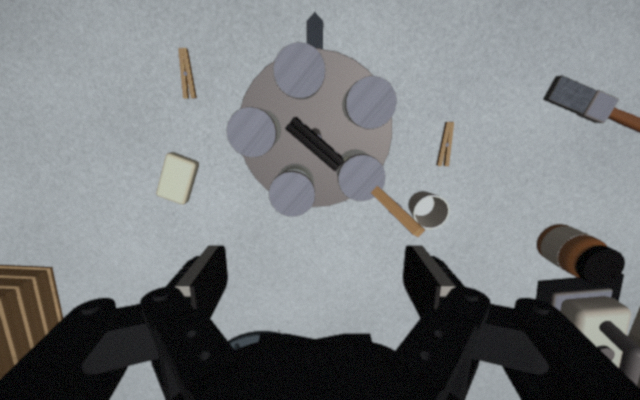

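View pics/w1.png

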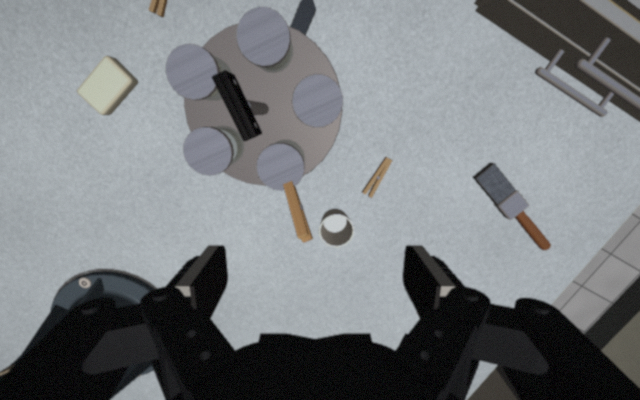

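Both views are clear. In w0 the pointer tip is at (315,13), the handle runs from (295,125) to (338,163), and the marked lid is at (361,177), with the peg end near (417,233). In w1 the handle runs from (225,75) to (252,135), and the marked lid is at (281,166) with its peg to (304,238).

```bash
cat >> h.py <<'E'
def lids(px,seeds):
    """lid centres by flood fill of each lid + ellipse fit"""
    out=[]; im=cv2.medianBlur(px,5)
    hsv=cv2.cvtColor(im,cv2.COLOR_RGB2HSV)
    m=((hsv[...,0]>112)&(hsv[...,0]<135)&(hsv[...,1]>20)).astype(np.uint8)
    m=cv2.morphologyEx(m,cv2.MORPH_OPEN,np.ones((5,5)))
    for c in cv2.findContours(m,cv2.RETR_EXTERNAL,cv2.CHAIN_APPROX_NONE)[0]:
        if cv2.contourArea(c)>700:
            e=cv2.fitEllipse(cv2.convexHull(c)); out.append((e[0],e[1]))
    return out
E
python3 - <<'E'
from h import *
d=np.load("pics/w0.npz"); px=d["px"]; h=cv2.cvtColor(cv2.medianBlur(px,5),cv2.COLOR_RGB2HSV)
for n,(u,v) in dict(lid=(300,70),lid2=(361,177),lid3=(290,195),tray=(330,90),table=(430,60),glass=(332,173),ptr=(315,25),handle=(315,145),peg=(400,212)).items(): print(n,px[v,u],h[v,u])
for k in(0,1):
    d=np.load(f"pics/w{k}.npz"); c=d["K"],d["W"]
    for e in lids(d["px"],0): print(k,np.round(e[0],1),np.round(e[1],1),plane(c,e[0],.112).round(4))
    g=cv2.cvtColor(d["px"],cv2.COLOR_RGB2GRAY); m=(cv2.GaussianBlur(g,(3,3),0)<75).astype(np.uint8)
    for q in cv2.findContours(m,0,2)[0]:
        if 60<cv2.contourArea(q)<3000: print("dark",cv2.contourArea(q),cv2.minAreaRect(q),q[q[:,0,1].argmin(),0])
E
```

```text
lid [128 130 141] [114  27 142]
lid2 [131 134 144] [116  25 145]
lid3 [131 134 145] [116  25 145]
tray [139 131 131] [  4  13 137]
table [159 167 172] [104  16 173]
glass [129 124 123] [  4  14 129]
ptr [51 55 60] [111  40  63]
handle [19 19 20] [150  10  26]
peg [144 114  79] [ 16 119 144]
0 [291.6 194. ] [42.4 44.3] [ 0.449  -0.0521  0.112 ]
0 [361.4 177.6] [43.  45.1] [ 0.477  -0.1471  0.112 ]
0 [250.6 131.4] [45.9 49.3] [0.5318 0.0041 0.112 ]
0 [371.3 101.6] [47.  51.3] [ 0.5766 -0.1507  0.112 ]
0 [299.   69.4] [48.8 54.2] [ 0.6105 -0.057   0.112 ]
dark 171.0 ((439.2641906738281, 209.92454528808594), (12.408761978149414, 20.640316009521484), 10.619654655456543) [435 199]
dark 84.5 ((415.773193359375, 199.42160034179688), (7.5542378425598145, 21.980396270751953), 43.02506637573242) [419 193]
dark 1052.0 ((316.37646484375, 142.39410400390625), (67.68229675292969, 19.849136352539062), 40.601295471191406) [294 117]
dark 114.0 ((624.5917358398438, 122.57986450195312), (33.07693099975586, 4.923077583312988), 22.61986541748047) [610 116]
dark 226.5 ((575.2000732421875, 99.10001373291016
[... 185 characters left out ...]
1 [206.9 150.9] [44. 49.] [ 0.449  -0.0517  0.112 ]
1 [317.5 100.2] [48.7 49.6] [ 0.5766 -0.1508  0.112 ]
1 [191.3  71.1] [48.4 55.3] [0.5316 0.0042 0.112 ]
1 [262.7  35.7] [51.1 57.2] [ 0.6101 -0.0568  0.112 ]
dark 1634.0 ((242.05947875976562, 100.38788604736328), (75.39028930664062, 36.79763412475586), 61.63095474243164) [219  70]
dark 145.0 ((616.8123779296875, 78.55024719238281), (55.214317321777344, 3.582085609436035), 34.777828216552734) [594  63]
dark 191.5 ((628.280029296875, 6.460000038146973), (32.20000076293945, 8.80000114440918), 36.86989974975586) [613   0]
dark 423.5 ((303.9137878417969, 14.965526580810547), (15.412713050842285, 33.05377197265625), 21.801406860351562) [302   0]
```

Run:
```python
from h import *
L=[]
for k in(0,1):
    d=np.load(f"pics/w{k}.npz"); c=d["K"],d["W"]
    P=np.array([plane(c,e[0],.112) for e in lids(d["px"],0)])[:,:2]; C=P.mean(0); L.append(C)
    M=min(P,key=lambda p:np.hypot(*(p-[.477,-.147]))); a=[np.arctan2(*(p-C)[::-1]) for p in P]
    ph=np.angle(np.exp(1j*5*np.array(a)).mean())/5; am=np.arctan2(*(M-C)[::-1]); am=ph+round((am-ph)/(2*np.pi/5))*2*np.pi/5
    print(k,C,np.hypot(*(P-C).T),am)
    g=cv2.cvtColor(d["px"],cv2.COLOR_RGB2GRAY); m=(cv2.GaussianBlur(g,(3,3),0)<100).astype(np.uint8)
    n,lab,st,ce=cv2.connectedComponentsWithStats(m); l=lab[25,315] if k==0 else lab[12,304]
    v,u=np.where(lab==l); print("ptr px",st[l])
    Q=np.array([plane(c,x,.008)[:2] for x in zip(u,v)]); rel=Q-C; print("max r",np.hypot(*rel.T).max(), "centroid ang",np.arctan2(*rel.mean(0)[::-1]))
    th=np.arctan2(*rel.mean(0)[::-1]); x=rel@[np.cos(th),np.sin(th)]; y=rel@[-np.sin(th),np.cos(th)]
    for b in np.arange(.11,.185,.006):
        s=(x>=b)&(x<b+.006)
        if s.any(): print(round(b,3),y[s].min().round(4),y[s].max().round(4),s.sum())
c0,c1=[(np.load(f"pics/w{k}.npz")["K"],np.load(f"pics/w{k}.npz")["W"]) for k in(0,1)]
print("handle",[proj(c,[*L[0],.198]).round() for c in(c0,c1)])
```

```text
0 [ 0.52899738 -0.08055494] [0.0848917  0.08447723 0.0846847  0.0847859  0.08482736] -2.231182370296436
ptr px [307  13  16  36 484]
max r 0.17401663443977708 centroid ang 0.04891565308331273
0.122 -0.0112 0.0012 15
0.128 -0.0112 0.0104 51
0.134 -0.0111 0.0119 64
0.14 -0.0111 0.0118 80
0.146 -0.0111 0.0118 64
0.152 -0.011 0.0117 80
0.158 -0.011 0.0117 64
0.164 -0.0095 0.0101 47
0.17 -0.0034 0.0056 19
1 [ 0.52887433 -0.08052597] [0.08459727 0.08489755 0.08495277 0.08473271 0.08457795] -2.2302079627463423
ptr px [291   0  25  35 543]
max r 0.17177409704636484 centroid ang 0.049247766571429305
0.122 -0.012 0.0112 33
0.128 -0.0124 0.0121 72
0.134 -0.0126 0.0124 75
0.14 -0.0124 0.0124 75
0.146 -0.0126 0.0125 76
0.152 -0.0126 0.0123 77
0.158 -0.0123 0.0126 78
0.164 -0.0092 0.0121 52
0.17 -0.005 0.0001 5
handle [array([315., 143.]), array([235., 105.])]
```

Run:
```python
import cv2,numpy as np
a=np.load("pics/w0.npz")["px"][0:60,275:355]; b=np.load("pics/w0.npz")["px"][105:180,270:370]
a=cv2.resize(a,(640,480),interpolation=2)[...,::-1]
cv2.imwrite("pics/crop_ptr.png",a)
```

```text
(no output)
```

View pics/crop_ptr.png

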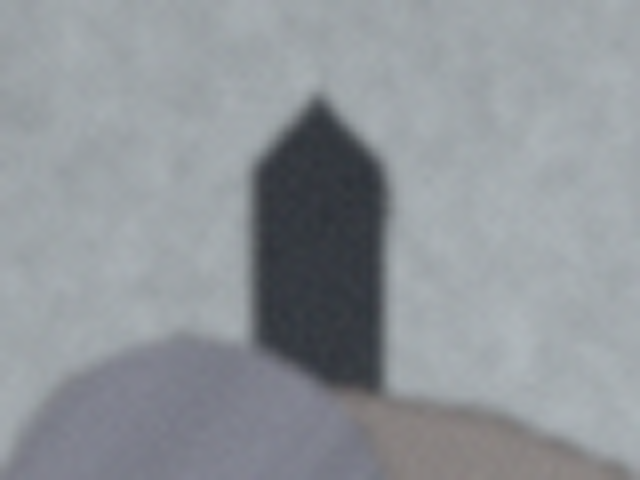

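Run:
```python
from h import *; from cell import r, camrig, effector, sensors
C=[.5289,-.0805]
r.move_to([*C,.30],quat(.711)); o=sensors.get_obs(); print(o["t"],np.round(o["q"],3)); q=np.array(o["q"]); t=o["t"]
r.set_joints(q-[0,0,0,0,0,.1]); o=sensors.get_obs(); print("setj",o["t"]-t); t=o["t"]
r.move_linear([*C,.30],quat(.911)); o=sensors.get_obs(); print("lin",o["t"]-t)
print(np.round(o["q"],3), R.from_quat(o["ee_rot"]).as_matrix()[:,0].round(4),o["tool_pos"])
```

```text
4.0 [-0.237  0.26   1.602 -0.     1.28   0.622]
setj 0.25
lin 0.25
[-0.239  0.26   1.602 -0.     1.28   0.426] [6.172e-01 7.868e-01 2.000e-04] [ 0.52893198 -0.08100261  0.30034148]
```

Run:
```python
from h import *; from cell import r, camrig, effector, sensors
C=[.5289,-.0805]
r.move_linear([*C,.161],quat(.911),vel=.1); o=sensors.get_obs(); print(o["t"],o["tool_pos"],o["contact_force"])
effector.set_gripper(.4,40); effector.set_gripper(0,70); r.sleep(.2); o=sensors.get_obs()
print(o["t"],o["opening"],o["finger_force"],o["contact_force"],o["torque"],o["tool_pos"])
i=camrig.get_image("wrist"); cv2.imwrite("pics/g.png",i["pixels"][...,::-1])
```

```text
6.0417 [ 0.52917825 -0.08057569  0.16152732] [ 0.48890808  0.80903648 -0.139452  ]
7.0917 0.17991165646916923 69.89619880914688 [-5.93235593  4.30547432  6.08061033] [ 0.76041548  0.96697881 -0.00279996] [ 0.5279463  -0.07982147  0.16101869]
```

View pics/g.png

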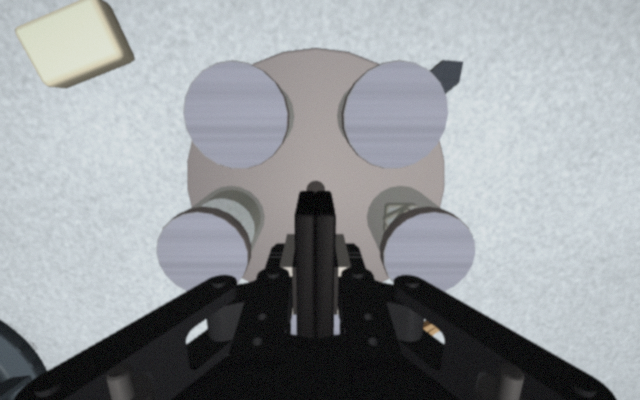

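The bar is firmly gripped between the pads, with the bar end at (315,200). Now I'll turn it slowly.

Run:
```python
from h import *; from cell import r, camrig, effector, sensors
C=np.array([.5284,-.0802]); n=44
for k in range(1,n+1):
    r.move_linear([*C,.161],quat(.911+2.281*k/n)); o=sensors.get_obs()
    f=np.array(o["contact_force"])
    if np.linalg.norm(f)>30: print("STOP",k,f); break
    if k%7==0 or k==n: print(k,o["t"],np.round(f,1),np.round(o["torque"],2),np.round(o["tool_pos"],4),round(o["finger_force"],1),round(o["q"][5],3))
r.sleep(.3); o=sensors.get_obs(); x=R.from_quat(o["ee_rot"]).as_matrix()[:,0]; print(o["t"],np.arctan2(x[1],x[0]),o["opening"])
for nm in("wrist","top","scene"):
    i=camrig.get_image(nm); cv2.imwrite(f"pics/{nm}_end.png",i["pixels"][...,::-1]); K,W=cam(i,o); np.savez(f"pics/{nm}_end.npz",K=K,W=W,px=i["pixels"])
```

```text
7 8.8917 [-8.5  5.8  7.8] [ 0.86  1.29 -0.  ] [ 0.5273 -0.0795  0.161 ] 70.2 0.06
14 10.6417 [-14.4   6.9  11.5] [0.78 1.97 0.08] [ 0.5266 -0.0794  0.161 ] 70.7 -0.302
21 12.3917 [-19.9   4.1  14.2] [0.48 2.47 0.03] [ 0.5259 -0.0796  0.161 ] 71.1 -0.665
28 14.1417 [-23.6   1.5  16.3] [-0.04  3.01  0.08] [ 0.5253 -0.08    0.161 ] 71.5 -1.028
STOP 31 [-24.69364322  -1.05777809  17.51056339]
15.1917 2.516935266224742 0.17497303835852196
```

View pics/wrist_end.png

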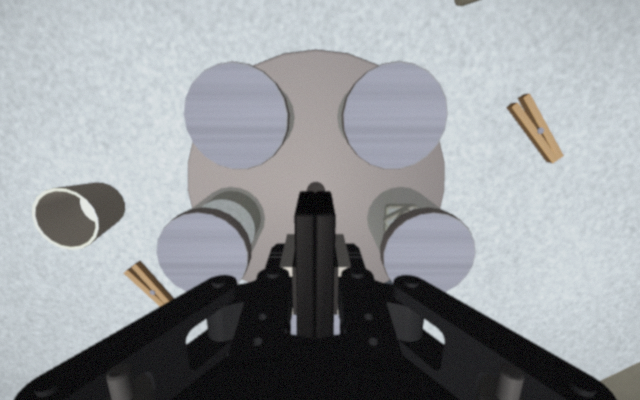

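View pics/scene_end.png

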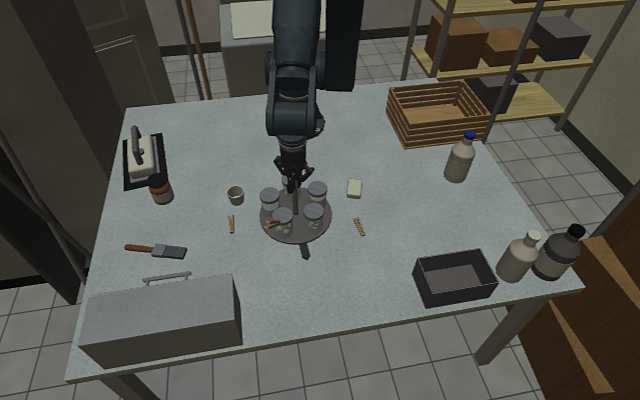

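The grip is intact and nothing else has moved; I stopped only because side force was building up from a centring error. I'll add force compliance and finish the turn.

```bash
python3 - <<'E'
from h import *; from cell import r, camrig, effector, sensors
P=np.array([.5284,-.0802,.161]); a0=.911+2.281*31/44; a1=3.192; n=16
G=np.array([6e-5,6e-5,2e-5])
f=np.array(sensors.get_obs()["contact_force"])
for k in list([0]*5)+list(range(1,n+1))+[n]*3:
    P=P+np.clip(G*f,-.001,.001)
    r.move_linear(P,quat(a0+(a1-a0)*k/n),vel=.02); o=sensors.get_obs(); f=np.array(o["contact_force"])
    if np.linalg.norm(f)>38: print("STOP",k,f); break
    if k%4==0: print(k,round(o["t"],2),np.round(f,1),np.round(o["torque"],2),np.round(o["tool_pos"],4),P.round(4))
r.sleep(.3); o=sensors.get_obs(); x=R.from_quat(o["ee_rot"]).as_matrix()[:,0]; print(o["t"],np.arctan2(x[1],x[0])%(2*np.pi),o["opening"],o["finger_force"],o["contact_force"])
for nm in("wrist","top","scene"):
    i=camrig.get_image(nm); cv2.imwrite(f"pics/{nm}_end2.png",i["pixels"][...,::-1]); K,W=cam(i,o); np.savez(f"pics/{nm}_end2.npz",K=K,W=W,px=i["pixels"])
E
python3 - <<'E'
from h import *
C=np.array([.5289,-.0805])
for nm in("wrist_end2","top_end2","scene_end2"):
    d=np.load(f"pics/{nm}.npz"); c=d["K"],d["W"]; px=d["px"]
    for e in lids(px,0):
        p=plane(c,e[0],.112)[:2]-C
        if np.hypot(*p)<.11: print(nm,"lid",np.round(e[0],1),np.round(e[1],1),np.hypot(*p).round(4),np.arctan2(p[1],p[0]).round(4))
i=np.load("pics/scene_end2.npz")["px"][150:280,210:380]
cv2.imwrite("pics/crop_end.png",cv2.resize(i,(680,520),interpolation=2)[...,::-1])
E
```

```text
0 15.59 [-16.3  -0.2   7.3] [-0.23  2.02  0.09] [ 0.5252 -0.0802  0.161 ] [ 0.5274 -0.0802  0.1614]
0 15.84 [-8.3  0.5  2.4] [-0.19  1.08  0.07] [ 0.5252 -0.0803  0.161 ] [ 0.5264 -0.0802  0.1615]
0 16.09 [-5.  -0.5 -2.5] [-0.32  0.8   0.  ] [ 0.5252 -0.0802  0.161 ] [ 0.5259 -0.0802  0.1616]
0 16.34 [-4.4  0.2 -6. ] [-0.46  0.66 -0.07] [ 0.5252 -0.0803  0.1611] [ 0.5256 -0.0802  0.1615]
0 16.59 [-2.1 -1.4 -9.2] [-0.45  0.41 -0.07] [ 0.5252 -0.0802  0.1611] [ 0.5254 -0.0802  0.1614]
4 17.59 [-1.1  0.8 -2.8] [-0.36  0.46  0.02] [ 0.5251 -0.0805  0.1611] [ 0.5249 -0.0805  0.1608]
8 18.59 [ 1.5 -1.9  1.6] [-0.7   0.08  0.07] [ 0.525  -0.0808  0.1611] [ 0.5246 -0.0807  0.1608]
12 19.59 [ 0.7 -0.9  1.7] [-0.61 -0.04  0.05] [ 0.5249 -0.0811  0.161 ] [ 0.5248 -0.0812  0.161 ]
16 20.59 [ 0.8 -1.7 -0.3] [-0.62 -0.09  0.04] [ 0.5249 -0.0815  0.1611] [ 0.5249 -0.0815  0.1611]
16 20.84 [-0.2 -0.3  1.1] [-0.47 -0.02 -0.07] [ 0.5249 -0.0815  0.1611] [ 0.525  -0.0816  0.1611]
16 21.09 [-0.5  1.  -1.7] [-0.3  -0.07 -0.06] [ 0.5249 -0.0815  0.161 ] [ 0.525  -0.0816  0.1611]
16 21.34 [ 0.4  0.2 -0.5] [-0.25 -0.03 -0.09] [ 0.5249 -0.0815  0.1611] [ 0.5249 -0.0816  0.1611]
21.6417 3.19197878103704 0.1782703623533397 69.40739169716835 [ 0.15031572  0.76947194 -0.01446819]
wrist_end2 lid [428.4 253. ] [78.1 90.6] 0.0833 1.3429
wrist_end2 lid [200.6 252.7] [78.2 90.5] 0.0839 -1.2498
wrist_end2 lid [394.7 113.9] [ 99.3 107.5] 0.0872 2.5894
wrist_end2 lid [234.2 113.8] [ 98.6 107.2] 0.0877 -2.4852
```

View pics/crop_end.png

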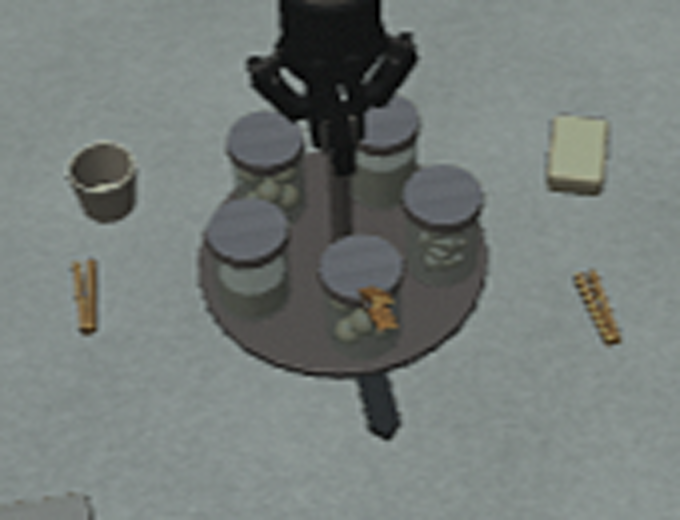

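Run:
```python
from h import *
d=np.load("pics/wrist_end2.npz"); c=d["K"],d["W"]
P=np.array([plane(c,e,.112)[:2] for e in((428.4,253.),(200.6,252.7),(394.7,113.9),(234.2,113.8))])
for a,b in((0,1),(2,3)): v=P[a]-P[b]; print("jar dir from chord",np.arctan2(v[1],v[0])-np.pi/2)
C=np.array([.5289,-.0805]); d=np.load("pics/scene_end2.npz"); c=d["K"],d["W"]
crop=lambda p:((proj(c,p)-[210,150])*4).round(1)
u=np.array([np.cos(.05),np.sin(.05)])
print("lid pred",crop([*(C+.085*u),.112]),"tip pred",crop([*(C+.178*u),.008]))
for nm in("wrist_end2",):pass
# observed in the scene: rays of lid (361,267) and tip (385,437)
un=lambda q:np.array(q)/4+[210,150]
for n,q,z in(("lid",(361,267),.112),("tip",(385,437),.008)): print(n,plane(c,un(q),z))
h=cv2.cvtColor(cv2.medianBlur(d["px"],3),cv2.COLOR_RGB2HSV); L=[]
m=((h[...,0]>112)&(h[...,0]<140)&(h[...,1]>15)).astype(np.uint8); m[:150]=0;m[250:]=0;m[:,:255]=0;m[:,335:]=0
for q in cv2.findContours(m,0,1)[0]:
    if cv2.contourArea(q)>80: e=cv2.fitEllipse(q); p=plane(c,e[0],.112)[:2]; print(np.round(e[0],1),np.round(e[1],1),p.round(4)); L.append(p)
L=np.array(L)
if len(L)==5: Cs=L.mean(0); print(Cs,[np.arctan2(*(p-Cs)[::-1]).round(4) for p in L], "tip ang",np.arctan2(*(plane(c,un((385,437)),.008)[:2]-Cs)[::-1]))
```

```text
jar dir from chord 0.04721145051373221
jar dir from chord 0.04845926598464301
lid pred [361.7 265.2] tip pred [388.8 436.4]
lid [ 0.61546832 -0.0771124   0.112     ]
tip [ 0.70668923 -0.07470451  0.008     ]
```

```bash
python3 -c "
from cell import r, camrig, effector, sensors
print(sensors.get_obs()['t'],sensors.get_obs()['finger_force']); print(r.hand_in())"
```

```text
21.7917 69.40108716487885
the job is handed in; nothing more can be done
None
```

I turned the carousel until the jar with the peg stood behind the pointer, within about 0.01 rad by my measurements, and handed the job in after about 22 s with the handle still gripped at about 70 N and the other things on the counter where they were.

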